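# Put the bedside things away for the night

### The job

Press the front edge of the wooden bedside box's flap and let it pop ajar on its own, then swing it open past upright. Pack everything of these that is out on the table (cream jar, pill pot, travel clock, ring box, tin) into the box, each standing upright on its floor beside the others, then swing the flap shut and press it so that its catch holds it closed. Do not push the spectacles, plant pot or remote control out of place, or knock the plant over.

Things in the scene. Friction and masses are not known exactly. Their poses are not given: they have to be found in the camera images.
- box: Brown wooden box fixed on the table. Compartment x -60..60 mm, y -132..132 mm, floor 8 mm above the table; front and end walls 8 mm thick, 64 mm high. On its +x side a solid strip 50 mm wide, 74 mm high carries the flap's hinge. Origin: centre of the compartment in plan, at table height; x from the front wall (robot's side) to the hinge, y along the compartment, z up.
- flap (a joint): Angle (rad) of the push-to-open flap, the box's lid. 0: shut, held by a hidden push catch; -0.055: pressed in to its stop (10 mm down at the free edge); 0.26: popped ajar (edge 48 mm up); 1.57 upright; 2.0: open stop. Each press to the stop (about 5 N at the edge) and release toggles the catch: shut to ajar, or ajar to held shut. Pulling cannot open it when held.
- flap_edge (a point): Middle of the flap's free front edge, on its upper face. The wooden flap reaches 186 mm from the hinge line (18 mm beyond the front wall), is 320 mm long in y (20 mm beyond the box at each end) and 8 mm thick; shut, its underside is 12 mm above the walls.
- flap_hinge (a point): Middle of the hinge line: 100 mm from the box's origin in box x, 80 mm above the table, at the flap's mid thickness. The axis is the box's y; the shut flap reaches from it towards box -x. The hinge is stiff: beyond ajar the flap stays at whatever angle it is left (about 0.4 N m moves it).
- cream_jar: White jar with a metal lid, a round cylinder 58 mm across and 46 mm high. Its origin is the centre of its underside, z up.
- pill_pot: Amber pot with a white cap, a round cylinder 44 mm across and 54 mm high. Its origin is the centre of its underside, z up.
- clock: Small black travel clock, a block 58 mm (x) by 42 mm (y) by 52 mm high, dial on its -y face. Its origin is the centre of its underside, z up.
- ring_box: Dark blue ring box, a block 50 mm by 50 mm by 44 mm high. Its origin is the centre of its underside, z up.
- tin: Plain steel tin with a lid, a block 60 mm (x) by 46 mm (y) by 48 mm high. Its origin is the centre of its underside, z up.
- spectacles: Black spectacles, a bystander, 130 mm wide, standing on the table near the robot.
- plant_pot: Small terracotta pot with a succulent, a bystander among the things to pack, 54 mm across and 72 mm high. Its origin is the centre of its underside, z up.
- remote: Black remote control lying on the table, a bystander, 150 by 44 by 18 mm.

How it is judged (in metres and radians):
On the way, in this order (a step that is already met when the one before it is completed fails the run):
1. the flap is pressed in (value of joint flap below -0.02 rad).
2. let go, the flap has popped ajar by itself (value of joint flap above 0.15 rad and contact force between flap and the arm below 0.1 N and contact force between flap and the fingers below 0.1 N), for 0.2 s.
3. the flap is swung open past upright (value of joint flap above 1.6 rad), for 0.2 s.
4. every thing that was out stands upright on the floor of the open box (x of cream_jar in the frame of box between -0.05 and 0.05 m and y of cream_jar in the frame of box between -0.122 and 0.122 m and z of cream_jar in the frame of box between 0.002 and 0.014 m and angle between each of cream_jar, pill_pot, clock, ring_box, tin's own z axis and vertical below 0.12 rad and x of pill_pot in the frame of box between -0.05 and 0.05 m and y of pill_pot in the frame of box between -0.122 and 0.122 m and z of pill_pot in the frame of box between 0.002 and 0.014 m and x of clock in the frame of box between -0.05 and 0.05 m and y of clock in the frame of box between -0.122 and 0.122 m and z of clock in the frame of box between 0.002 and 0.014 m and x of ring_box in the frame of box between -0.05 and 0.05 m and y of ring_box in the frame of box between -0.122 and 0.122 m and z of ring_box in the frame of box between 0.002 and 0.014 m and x of tin in the frame of box between -0.05 and 0.05 m and y of tin in the frame of box between -0.122 and 0.122 m and z of tin in the frame of box between 0.002 and 0.014 m and value of joint flap above 1 rad), for 0.3 s.
At the end, for the whole second after the job is handed in: Every thing that was out stands upright (within 0.12 rad) on the floor of the compartment (underside within 6 mm of it) and at rest, and the flap is shut at 0 within 0.02 rad, held by its catch (x of cream_jar in the frame of box between -0.05 and 0.05 m and y of cream_jar in the frame of box between -0.122 and 0.122 m and z of cream_jar in the frame of box between 0.002 and 0.014 m and angle between each of cream_jar, pill_pot, clock, ring_box, tin's own z axis and vertical below 0.12 rad and x of pill_pot in the frame of box between -0.05 and 0.05 m and y of pill_pot in the frame of box between -0.122 and 0.122 m and z of pill_pot in the frame of box between 0.002 and 0.014 m and x of clock in the frame of box between -0.05 and 0.05 m and y of clock in the frame of box between -0.122 and 0.122 m and z of clock in the frame of box between 0.002 and 0.014 m and x of ring_box in the frame of box between -0.05 and 0.05 m and y of ring_box in the frame of box between -0.122 and 0.122 m and z of ring_box in the frame of box between 0.002 and 0.014 m and x of tin in the frame of box between -0.05 and 0.05 m and y of tin in the frame of box between -0.122 and 0.122 m and z of tin in the frame of box between 0.002 and 0.014 m and value of joint flap between -0.02 and 0.02 rad and linear speed of each of cream_jar, pill_pot, clock, ring_box, tin below 0.02 m/s); the robot touches nothing.
It fails at once if the spectacles, the plant pot or the remote control is pushed more than 60 mm from its place (distance of any of spectacles, plant_pot, remote from where it was at the start of the episode above 0.06 m).
It fails at once if the plant pot is knocked over (angle between plant_pot's own z axis and vertical above 0.8 rad).
Of cream_jar, pill_pot, clock, ring_box, tin only 3 to 5 are there at a start; the rules pass over those that are not, and their reading is None.
At some moment in a run one of cream_jar, pill_pot, clock, ring_box, tin may be knocked a few centimetres aside while the robot is not near it.
It also fails if it takes over 210 s, if anything falls off the work surface, if the arm or the gripper's body presses on something with over 40 N, if the wrist force passes 120 N, or if a joint passes its speed limit or range.

### The arm

A 7-joint arm with a two-finger parallel gripper is mounted at the origin on the work surface. World frame = base frame: x ahead of the robot, y to its left, z up, the work surface at z = 0. Lengths are in mm, angles in rad, forces in N, time in s.
With the tool pointing down it reaches from about 400 to 925 mm from the base axis. Payload 5.6 kg.
Tool frame: the origin (TCP) lies at the very end of the fingers, on their centre line; the grasp point (between the pads) lies 19 mm behind it; z points along the fingers, x is the direction in which the jaws open and shut, and the axes are right-handed (so a half turn about z gives the same grasp; the last joint's range is limited). The gripper opens to 85 mm and grips with 20 to 120 N. Pads are 22 mm wide; open, the fingers measure 114 mm over their backs; the gripper's body (76 mm by 85 mm) begins 54 mm behind the grasp point. The pads swing forward as they close: fully open they stand 13 mm farther back than shut.
Start: joints at [-1.201, 0.468, -0.012, 1.603, 0.006, 1.071, -0.056], TCP at [260.804, 595.39, 231.29] pointing down, gripper open.
Joint ranges: [-2.53, 2.53], [-0.31, 2.02], [-1.57, 1.55], [0.28, 2.44], [-1.29, 4.43], [0.15, 1.84], [-2.92, 2.92]. Speed limits (rad/s): [2.57, 2.57, 3.14, 3.14, 3.14, 3.14, 3.14].

### API

Orientations are given as a unit quaternion [w, x, y, z].
In Python, from station import monitor, read_camera, ticket, spot_in, regions_of gives the robot as it stands.
- The arm moves only by the shell command python3 -m inch 'ROWS' [OPENING]. ROWS is JSON, a list of rows, each an object of numbers: "x", "y", "z": the shift along the tool's x, y, z in mm; "rx", "ry", "rz": the turn, a rotation vector about the tool's x, y, z in degrees. A call has 1 to 12 rows; each row shifts and turns the commanded pose from where the row before left it, along the tool's axes as they then stand; what a row does not reach is not made up. A row lasts 1/8 s, in which the tool goes at most 62.5 mm and 10.7 degrees, less where a joint would pass 70% of its speed; a pose out of reach is approached as far as the arm can. A call is refused whole if a number of a shift passes 62.5 or a number of a turn 10.7, either way. A call with a gripper value outside its range is refused whole. OPENING is the opening, from 0 (shut) to 1 (fully open), set as the call begins (- or left out, the last holds). The fingers move at their own pace and stop on an object; the grip force is fixed at half the most. Time passes only in rows, so rows that do not move let the fingers close. It gives the time, the measured TCP pose, the force and the opening at its end, in the units of the state.
- monitor.sense(): the state, without advancing time (a new reading comes with each control period).
- read_camera(name): name is "side" or "top" or "wrist"; returns a dict with "color" (420x560x3 uint8, red, green, blue), "range_z" (420x560 float32, mm along the optical axis (not along the pixel's ray), 0 where there is no reading), "mtx" (3x3 intrinsics, pixels), "k1" (the pictures are not rectified: a ray, as slopes to the right and down, at radius r is drawn at 1 + k1 r^2 times it, then the intrinsics apply), "view" (4x4, takes a point from world to camera coordinates). Camera axes: x right, y up, looking along -z (the intrinsics and any distortion apply to the point x, -y, -z); pixel columns grow to the right and rows downward; lengths in mm; the calibration is good to about 2 mm. A picture is of the moment at which its call begins.
- ticket.job_done(): hands the job in, once; it reports no verdict.
Trained networks look in the newest picture that a camera, given by its name, has taken for a name from the list of things; names that differ only in an ending like _2 or _b are one class to them, and where a whole thing is asked for, a point or a joint stands for the part that bears it (a point fixed in the world has none). Each returns a list of dicts, best first, with "score" (0 to 1); they miss things now and then, are a little off and sometimes report something else, mostly with a low value. They report only what shows in the picture. A call takes as long as a camera call.
- spot_in(label, camera): "location" ([x, y, z] in mm, in world coordinates, good to about 4 mm: the middle of the surface that is visible of it).
- regions_of(label, camera): "pixels" (420x560 bool, what is visible of it).
The state is a dict: "clock": time; "qpos": joint angles; "qd": joint speeds; "joint_torque": joint torques, N m; "ee_pos": TCP position; "tool_rot": TCP orientation; "contact_force": force on the tool from outside, world axes, zero at the start; "ft_torque": the same for the moment, N m; "finger_gap": finger opening in mm.
Only numpy, scipy, OpenCV 4.12 (cv2) and the standard library are available. Lean on these libraries where they do the work, as an engineer would, in place of code of your own. Each camera call takes 0.05 s, during which the arm holds its last target. There are 200 camera calls.

## Working session

There is one attempt and no reset: what is moved stays moved. The work goes in short steps, Python scripts to look and compute and a shell command to move; the robot and the scene stay as the last step left them, time stands still between calls to the robot, and variables do not carry over. Pictures are saved under pics/ and viewed, about 12 in all and at most 16, crops included, and the job is handed in when it is done.

```bash
ls; mkdir -p pics
cat > h.py <<'E'
import numpy as np, cv2, json
from station import monitor, read_camera, ticket, spot_in, regions_of
def cloud(c):
    d=c["range_z"]; m=c["mtx"]; k=c["k1"]
    v,u=np.mgrid[0:420,0:560]
    p=np.stack([u,v],-1).reshape(-1,1,2).astype(np.float64)
    n=cv2.undistortPoints(p,np.array(m,float),np.array([k,0,0,0,0.])).reshape(420,560,2)
    P=np.stack([n[...,0]*d,-n[...,1]*d,-d,np.ones_like(d)],-1)
    W=P@np.linalg.inv(np.array(c["view"])).T
    W=W[...,:3]; W[d==0]=np.nan
    return W
def save(c,name):
    cv2.imwrite("pics/"+name,cv2.cvtColor(c["color"],cv2.COLOR_RGB2BGR))
E
cat > a.py <<'E'
from h import *
s=monitor.sense(); print(s)
ims=[]
for cam in("top","side"):
    c=read_camera(cam); ims.append(c["color"]); W=cloud(c)
    print(cam,np.linalg.inv(np.array(c["view"])).round(2).tolist())
    for n in "box flap_edge cream_jar pill_pot clock ring_box tin spectacles plant_pot remote".split():
        for r in regions_of(n,cam)[:2]:
            m=r["pixels"]; q=W[m]; q=q[~np.isnan(q[:,0])]
            vu=np.argwhere(m).mean(0).round()
            if len(q)<5: continue
            t=q[q[:,2]>np.percentile(q[:,2],95)-6]
            rect=cv2.minAreaRect(t[:,:2].astype(np.float32))
            print(n,round(r["score"],2),"uv",vu[::-1],"n",m.sum(),"med",np.median(q,0).round(),"ztop",t[:,2].mean().round(),"rect",np.round(rect[0]),np.round(rect[1]),round(rect[2]))
    save(c,cam+"0.png")
E
python3 a.py
```

```text
pics
{'clock': 0.0, 'qpos': array([-1.20102527,  0.46837844, -0.01162075,  1.60366004,  0.00595106,
        1.07140027, -0.05629016]), 'qd': array([-0.00054606, -0.00075295, -0.00166071,  0.00055225, -0.00013158,
        0.00102354,  0.0007519 ]), 'joint_torque': array([ 1.01416510e-03, -5.32386518e+01,  2.19840818e-02, -2.51316744e+01,
        1.13926767e-02,  7.75250170e-03,  6.72926760e-06]), 'ee_pos': array([260.556225  , 594.86017104, 230.32243509]), 'tool_rot': array([ 5.26602777e-04,  8.37019801e-01,  5.47171850e-01, -7.36963400e-04]), 'contact_force': array([ 0.33862641, -0.34011461,  0.57157408]), 'ft_torque': array([-0.0204043 , -0.02148531,  0.0114764 ]), 'finger_gap': 85.11275571701321}
top [[-0.04, 0.98, -0.2, 214.41], [-1.0, -0.03, 0.01, -36.36], [0.0, 0.2, 0.98, 1308.39], [0.0, 0.0, 0.0, 1.0]]
box 0.75 uv [186. 201.] n 9332 med [491. 178.  85.] ztop 86.0 rect [494. 180.] [194. 321.] 3
flap_edge 0.57 uv [186. 202.] n 8854 med [488. 178.  85.] ztop 86.0 rect [490. 179.] [186. 320.] 3
cream_jar 0.74 uv [306. 209.] n 440 med [ 467. -129.   45.] ztop 47.0 rect [ 470. -130.]
[... 1021 characters left out ...]
4
cream_jar 0.6 uv [304. 250.] n 514 med [ 464. -143.   43.] ztop 45.0 rect [ 470. -133.] [54. 54.] 74
clock 0.94 uv [347. 226.] n 472 med [ 610. -145.   45.] ztop 51.0 rect [ 616. -137.] [42. 57.] 54
ring_box 0.68 uv [347. 225.] n 483 med [ 611. -144.   44.] ztop 51.0 rect [ 616. -137.] [42. 57.] 54
spectacles 0.84 uv [299. 366.] n 765 med [ 270. -378.   30.] ztop 33.0 rect [ 265. -363.] [130. 125.] 49
plant_pot 0.59 uv [343. 254.] n 488 med [ 530. -217.   46.] ztop 62.0 rect [ 539. -209.] [28. 27.] 30
remote 0.74 uv [154. 189.] n 484 med [262. 339.  18.] ztop 18.0 rect [266. 352.] [148.  44.] 70
remote 0.29 uv [246. 174.] n 4312 med [486. 156.  84.] ztop 85.0 rect [492. 178.] [189. 323.] 4
```

View pics/top0.png

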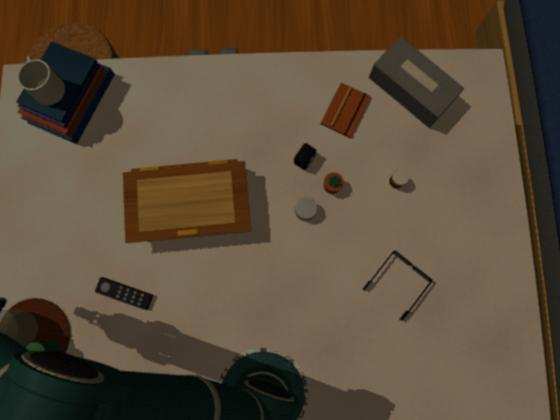

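View pics/side0.png

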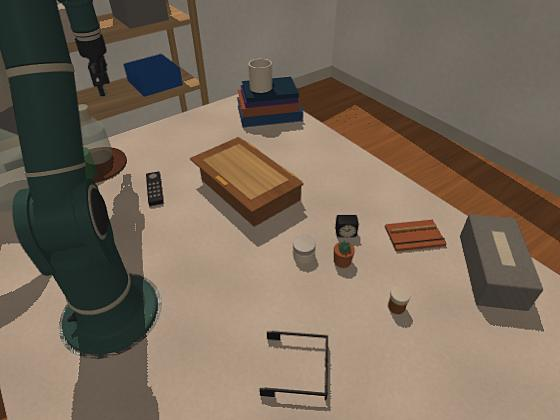

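The top view shows the box at (186,201), and just three things to pack: jar (306,209), clock (305,156) and pill pot (399,179). The plant is at (333,183), the remote at (123,293) and the spectacles at about (400,285). The side view agrees; I see no tin or ring box, and the "ring_box" detections fall on the remote and the clock.

```bash
cat > to.py <<'E'
# python3 to.py X Y Z [yaw]: shift/turn remaining, in tool axes
import sys
from h import *
from scipy.spatial.transform import Rotation as R
def rot():
    q=monitor.sense()["tool_rot"]; return R.from_quat([q[1],q[2],q[3],q[0]])
def rem(t,yaw=None,tilt=0):
    s=monitor.sense(); r=rot()
    print("pos",s["ee_pos"].round(1),"shift tool",r.inv().apply(np.array(t)-s["ee_pos"]).round(1),"F",s["contact_force"].round(1),"gap",round(s["finger_gap"],1),"t",round(s["clock"],2))
    if yaw is not None:
        T=R.from_euler("z",yaw,degrees=True)*R.from_euler("y",-tilt,degrees=True)*R.from_euler("x",180,degrees=True)
        for f in (0,180):
            T2=T*R.from_euler("z",f,degrees=True); print("turn",(r.inv()*T2).as_rotvec(degrees=True).round(1), "shift after turn",T2.inv().apply(np.array(t)-s["ee_pos"]).round(1))
if __name__=="__main__":
    a=[float(v) for v in sys.argv[1:]]
    rem(a[:3],*a[3:])
E
python3 - <<'E'
from h import *
for cam in("top","side"):
    c=read_camera(cam);W=cloud(c);q=W.reshape(-1,3)
    m=(abs(q[:,2]-84)<6)&(abs(q[:,0]-490)<140)&(abs(q[:,1]-178)<200)
    r=cv2.minAreaRect(q[m][:,:2].astype(np.float32)); print(r)
    b=cv2.boxPoints(r); print(b.round().tolist(), np.median(q[m][:,2]))
E
python3 to.py 406 174 130 3.3
```

```text
((495.46990966796875, 180.08889770507812), (197.15249633789062, 321.0654602050781), 3.4830567836761475)
[[387.0, 334.0], [407.0, 14.0], [604.0, 26.0], [584.0, 346.0]] 84.88256450311383
((495.7025146484375, 178.67250061035156), (195.75538635253906, 324.0173034667969), 3.4008822441101074)
[[388.0, 335.0], [408.0, 11.0], [603.0, 23.0], [584.0, 346.0]] 84.53628384473018
pos [260.8 595.4 231.3] shift tool [-327.7  302.1  101.3] F [ 0.  -0.   0.6] gap 85.1 t 1.2
turn [-0. -0. 63.] shift after turn [120.7 429.1 101.3]
turn [   0.   -0. -117.] shift after turn [-120.7 -429.1  101.3]
```

```bash
python3 -m inch '[{"rz":10.5},{"rz":10.5},{"rz":10.5},{"rz":10.5},{"rz":10.5},{"rz":10.5}]' 0; python3 to.py 406 174 130 3.3
```

```text
pos [260.8 595.4 231.3] shift tool [-327.7  302.1  101.3] F [ 0.  -0.   0.6] gap 85.1 t 1.2
turn [-0. -0. 63.] shift after turn [120.7 429.1 101.3]
turn [   0.   -0. -117.] shift after turn [-120.7 -429.1  101.3]invalid input
```

```bash
python3 -m inch '[{"x":0,"y":0,"z":0,"rx":0,"ry":0,"rz":10.5},{"x":0,"y":0,"z":0,"rx":0,"ry":0,"rz":10.5}]' 0; python3 -m inch '[{"rz":10.5},{"rz":10.5}]'; python3 to.py 406 174 130 3.45
```

```text
clock: 1.45
ee_pos: [260.9, 595.4, 231.3]
tool_rot: [-0.0, 0.924, 0.383, -0.0]
contact_force: [-0.7, 0.1, 0.0]
finger_gap: 51.7
pos [260.9 595.4 231.3] shift tool [-195.3  400.6  101.3] F [-0.7  0.1  0. ] gap 51.7 t 1.45
turn [-0.   0.  41.5] shift after turn [119.5 429.3 101.3]
turn [  -0.    -0.  -138.5] shift after turn [-119.5 -429.3  101.3]invalid input
```

```bash
python3 -m inch '[{"x":0,"y":0,"z":0,"rx":0,"ry":0,"rz":10.4},{"x":0,"y":0,"z":0,"rx":0,"ry":0,"rz":10.4},{"x":0,"y":0,"z":0,"rx":0,"ry":0,"rz":10.4},{"x":0,"y":0,"z":0,"rx":0,"ry":0,"rz":10.3},{"x":15,"y":53.7,"z":0,"rx":0,"ry":0,"rz":0},{"x":15,"y":53.7,"z":0,"rx":0,"ry":0,"rz":0},{"x":15,"y":53.7,"z":0,"rx":0,"ry":0,"rz":0},{"x":15,"y":53.7,"z":0,"rx":0,"ry":0,"rz":0},{"x":15,"y":53.7,"z":0,"rx":0,"ry":0,"rz":0},{"x":15,"y":53.7,"z":0,"rx":0,"ry":0,"rz":0},{"x":15,"y":53.7,"z":0,"rx":0,"ry":0,"rz":0},{"x":15,"y":53.7,"z":0,"rx":0,"ry":0,"rz":0}]' 0; python3 to.py 408 174 100 3.45
```

```text
clock: 2.95
ee_pos: [409.9, 173.2, 231.7]
tool_rot: [-0.0, 0.999, 0.034, 0.0]
contact_force: [1.2, -0.0, 0.3]
finger_gap: -0.1
pos [409.9 173.2 231.7] shift tool [ -1.9  -0.8 131.7] F [ 1.2 -0.   0.3] gap -0.1 t 2.95
turn [-0.1 -0.1  0.4] shift after turn [ -1.8  -0.9 131.7]
turn [ 1.000e-01 -1.000e-01 -1.796e+02] shift after turn [  1.8   0.9 131.7]
```

```bash
python3 -m inch '[{"x":0,"y":0,"z":45,"rx":0,"ry":0,"rz":0},{"x":0,"y":0,"z":45,"rx":0,"ry":0,"rz":0},{"x":0,"y":0,"z":38,"rx":0,"ry":0,"rz":0},{"x":0,"y":0,"z":8,"rx":0,"ry":0,"rz":0},{"x":0,"y":0,"z":8,"rx":0,"ry":0,"rz":0},{"x":0,"y":0,"z":8,"rx":0,"ry":0,"rz":0},{"x":0,"y":0,"z":4,"rx":0,"ry":0,"rz":0}]' 0; python3 to.py 408 174 74 3.45
```

```text
clock: 3.82
ee_pos: [410.4, 175.4, 76.2]
tool_rot: [-0.001, 0.999, 0.034, 0.001]
contact_force: [-0.2, 0.0, 4.6]
finger_gap: 0.0
pos [410.4 175.4  76.2] shift tool [-2.5  1.3  2.2] F [-0.2  0.   4.6] gap 0.0 t 3.83
turn [-0.1 -0.1  0.4] shift after turn [-2.5  1.3  2.2]
turn [ 2.000e-01 -1.000e-01 -1.796e+02] shift after turn [ 2.5 -1.3  2.2]
```

```bash
python3 -m inch '[{"x":0,"y":0,"z":3,"rx":0,"ry":0,"rz":0},{"x":0,"y":0,"z":2,"rx":0,"ry":0,"rz":0},{"x":0,"y":0,"z":0,"rx":0,"ry":0,"rz":0}]' 0; python3 -m inch '[{"x":0,"y":0,"z":-50,"rx":0,"ry":0,"rz":0},{"x":0,"y":0,"z":-50,"rx":0,"ry":0,"rz":0},{"x":-20,"y":0,"z":0,"rx":0,"ry":0,"rz":0},{"x":0,"y":0,"z":0,"rx":0,"ry":0,"rz":0}]' 0
python3 - <<'E'
from h import *
c=read_camera("side");W=cloud(c);q=W.reshape(-1,3)
m=(q[:,2]>76)&(q[:,2]<135)&(abs(q[:,1]-90)<60)&(q[:,0]>380)&(q[:,0]<600)
a=np.polyfit(q[m][:,0],q[m][:,2],1);print("flap angle",np.arctan(-a[0]),m.sum(),q[m][:,0].min(),q[m][:,2].max())
E
```

```text
clock: 4.2
ee_pos: [410.7, 175.5, 73.7]
tool_rot: [-0.002, 0.999, 0.033, 0.001]
contact_force: [-8.5, -5.9, 40.3]
finger_gap: 0.1
clock: 4.7
ee_pos: [388.7, 173.8, 171.0]
tool_rot: [-0.001, 0.999, 0.034, 0.0]
contact_force: [0.0, 0.1, 0.4]
finger_gap: -0.3
flap angle 0.1309790083656443 1645 401.819393588192 112.04153777046167
```

```bash
cat > flap.py <<'E'
from h import *
for cam in ("side","top"):
    c=read_camera(cam);W=cloud(c)
    r=regions_of("flap_edge",cam)
    if not r: continue
    q=W[r[0]["pixels"]];q=q[~np.isnan(q[:,0])]
    y=np.radians(3.45); o=np.array([483.6,178.7])
    bx=(q[:,:2]-o)@[np.cos(y),np.sin(y)]
    vx,vz,x0,z0=cv2.fitLine(np.c_[bx,q[:,2]].astype(np.float32),cv2.DIST_HUBER,0,.01,.01).ravel()
    print(cam,round(r[0]["score"],2),"angle",round(float(np.arctan2(-vz*np.sign(vx),abs(vx))),3),"z",np.percentile(q[:,2],[1,99]).round(),"bx",np.percentile(bx,[1,99]).round())
E
python3 -m inch '[{"x":-5,"y":0,"z":0,"rx":0,"ry":0,"rz":0},{"x":0,"y":0,"z":0,"rx":0,"ry":0,"rz":0},{"x":0,"y":0,"z":0,"rx":0,"ry":0,"rz":0}]' 0; python3 flap.py;python3 to.py 370 174 150 3.45 40
```

```text
clock: 5.12
ee_pos: [384.6, 173.0, 170.0]
tool_rot: [0.0, 0.999, 0.033, -0.0]
contact_force: [0.5, 0.7, 0.9]
finger_gap: -0.3
side 0.59 angle 0.252 z [ 83. 131.] bx [-78. 100.]
top 0.96 angle 0.259 z [ 82. 132.] bx [-78.  99.]
pos [384.5 173.  170.2] shift tool [-14.4  -1.9  20.2] F [-1.1 -0.6  0.9] gap -0.2 t 5.33
turn [-0.1 40.   0.4] shift after turn [-24.   -1.8   6.2]
turn [ -61.4   -0.2 -168.8] shift after turn [24.   1.8  6.2]
```

```bash
python3 -m inch '[{"x":-14,"y":-54.5,"z":0,"rx":0,"ry":0,"rz":0},{"x":-14,"y":-54.5,"z":0,"rx":0,"ry":0,"rz":0},{"x":0,"y":0,"z":0,"rx":0,"ry":10,"rz":0},{"x":0,"y":0,"z":0,"rx":0,"ry":10,"rz":0},{"x":0,"y":0,"z":0,"rx":0,"ry":10,"rz":0},{"x":0,"y":0,"z":0,"rx":0,"ry":10,"rz":0},{"x":0,"y":0,"z":0,"rx":0,"ry":10,"rz":0},{"x":0,"y":0,"z":0,"rx":0,"ry":0,"rz":0}]' 0; python3 to.py 362 280 92 3.45 50; python3 -c "
from h import *;print(monitor.sense()['qpos'].round(2))"
```

```text
clock: 6.32
ee_pos: [350.5, 257.3, 160.6]
tool_rot: [0.036, 0.964, 0.03, 0.26]
contact_force: [0.6, -0.2, 0.1]
finger_gap: -0.2
pos [350.5 257.3 160.6] shift tool [-22.6 -28.   63.7] F [ 0.6 -0.2  0.1] gap -0.2 t 6.33
turn [ 4.6 20.   2.2] shift after turn [-44.3 -22.   53.9]
turn [ -30.8    7.  -174.9] shift after turn [44.3 22.  53.9]
[-1.05  0.13 -0.01  2.41  0.97  0.6  -1.82]
```

```bash
python3 -m inch '[{"x":0,"y":-40,"z":-40,"rx":0,"ry":-10,"rz":0},{"x":0,"y":-40,"z":0,"rx":0,"ry":-10,"rz":0},{"x":0,"y":-40,"z":0,"rx":0,"ry":-10,"rz":0},{"x":0,"y":0,"z":0,"rx":0,"ry":0,"rz":0}]' 0
cat >> to.py <<'E'
    T=R.from_euler("z",3.45,degrees=True)*R.from_euler("x",-45,degrees=True)*R.from_euler("x",180,degrees=True)
    print("side-tilt turn",(rot().inv()*T).as_rotvec(degrees=True).round(1),"shift after",T.inv().apply(np.array(a[:3])-monitor.sense()["ee_pos"]).round(1),"q",monitor.sense()["qpos"].round(2))
E
python3 to.py 422 385 140 3.45 0
```

```text
clock: 6.82
ee_pos: [344.6, 359.7, 173.5]
tool_rot: [0.046, 0.998, 0.012, 0.049]
contact_force: [0.5, 0.0, -1.0]
finger_gap: 0.1
pos [344.6 359.7 173.5] shift tool [ 74.6 -26.8  38.5] F [ 0.5  0.  -1. ] gap 0.1 t 6.83
turn [ 5.5 -5.4 -2.1] shift after turn [ 78.8 -20.6  33.5]
turn [ -8.4  -8.5 177.5] shift after turn [-78.8  20.6  33.5]
side-tilt turn [-39.5  -4.3  -4.1] shift after [ 78.8 -38.3   9.1] q [-0.92  0.3  -0.05  2.02  0.19  0.85 -1.07]
```

```bash
python3 -m inch '[{"x":0,"y":0,"z":0,"rx":-9.9,"ry":-1.1,"rz":-1},{"x":0,"y":0,"z":0,"rx":-9.9,"ry":-1.1,"rz":-1},{"x":0,"y":0,"z":0,"rx":-9.9,"ry":-1.1,"rz":-1},{"x":0,"y":0,"z":0,"rx":-9.9,"ry":-1.1,"rz":-1},{"x":39,"y":-19,"z":4.5,"rx":0,"ry":0,"rz":0},{"x":39,"y":-19,"z":4.5,"rx":0,"ry":0,"rz":0},{"x":0,"y":0,"z":0,"rx":0,"ry":0,"rz":0}]' 0
python3 to.py 422 385 80 3.45 0; python3 to.py 424.8 324.5 82
```

```text
clock: 7.7
ee_pos: [419.4, 380.5, 138.5]
tool_rot: [0.387, 0.922, 0.028, 0.012]
contact_force: [-0.8, -0.1, 0.7]
finger_gap: 0.1
pos [419.4 380.5 138.5] shift tool [  2.8 -44.8  37.9] F [-0.8 -0.1  0.7] gap 0.1 t 7.7
turn [45.6 -0.1 -0. ] shift after turn [ 2.9 -4.3 58.5]
turn [-1.00e-01 -6.97e+01  1.66e+02] shift after turn [-2.9  4.3 58.5]
side-tilt turn [ 0.6 -0.1 -0. ] shift after [  2.9 -44.4  38.3] q [-1.06  0.8   0.05  1.5   0.4   1.54 -1.11]
pos [419.4 380.5 138.5] shift tool [ 2.  -0.9 79.7] F [-0.8 -0.1  0.7] gap 0.1 t 7.7
side-tilt turn [ 0.6 -0.1 -0. ] shift after [ 2.  -0.1 79.7] q [-1.06  0.8   0.05  1.5   0.4   1.54 -1.11]
```

```bash
python3 -m inch '[{"x":3,"y":-45,"z":38,"rx":0,"ry":0,"rz":0},{"x":0,"y":0,"z":0,"rx":0,"ry":0,"rz":0},{"x":0,"y":22,"z":21,"rx":0,"ry":0,"rz":0},{"x":-1,"y":22,"z":21,"rx":0,"ry":0,"rz":0},{"x":0,"y":0,"z":0,"rx":0,"ry":0,"rz":0}]' 0
python3 to.py 424.8 324.5 82;python3 flap.py;python3 -c "
from h import *
save(read_camera('side'),'side1.png')"
```

```text
clock: 8.32
ee_pos: [422.7, 324.9, 85.7]
tool_rot: [0.385, 0.922, 0.028, 0.012]
contact_force: [0.2, 1.2, 0.0]
finger_gap: 0.1
pos [422.7 324.9  85.7] shift tool [ 2.1 -2.3  2.9] F [0.2 1.2 0. ] gap 0.1 t 8.32
side-tilt turn [ 0.3 -0.   0. ] shift after [ 2.1 -2.3  2.9] q [-1.01  0.81  0.05  1.63  0.43  1.39 -1.13]
side 0.6 angle 0.257 z [ 84. 131.] bx [-78.  98.]
top 0.86 angle 0.254 z [ 83. 133.] bx [-79.  98.]
```

View pics/side1.png

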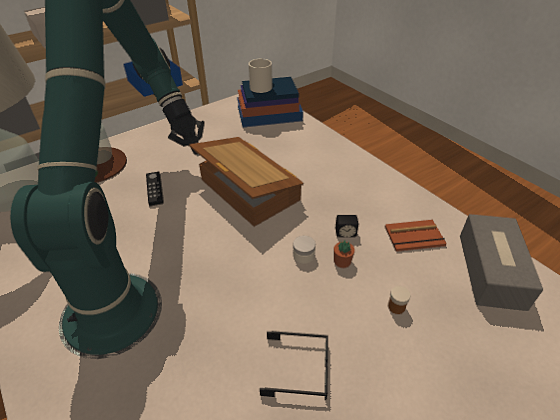

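The fingers sit under the flap's left end at (197,147), with the flap ajar. Next I swing it up.

```bash
python3 -m inch '[{"x":5,"y":21,"z":-21,"rx":0,"ry":0,"rz":0},{"x":5,"y":21,"z":-21,"rx":0,"ry":0,"rz":0},{"x":13,"y":13,"z":-13,"rx":0,"ry":0,"rz":0},{"x":13,"y":12,"z":-12,"rx":0,"ry":0,"rz":0},{"x":13,"y":11,"z":-11,"rx":0,"ry":0,"rz":0},{"x":24,"y":11,"z":-11,"rx":0,"ry":0,"rz":0},{"x":24,"y":9,"z":-9,"rx":0,"ry":0,"rz":0}]' 0
python3 to.py 517 330 222;python3 flap.py
```

```text
clock: 9.45
ee_pos: [520.0, 332.4, 221.2]
tool_rot: [0.386, 0.922, 0.029, 0.01]
contact_force: [-2.3, 0.8, -2.2]
finger_gap: 0.1
pos [520.  332.4 221.2] shift tool [-3.2  2.1  1.1] F [-2.3  0.8 -2.2] gap 0.1 t 9.45
side-tilt turn [0.4 0.1 0.2] shift after [-3.2  2.1  1.1] q [-0.93  0.74  0.09  1.4   0.47  1.62 -0.91]
side 0.94 angle 1.339 z [ 85. 261.] bx [55. 98.]
top 0.64 angle 1.373 z [ -0. 266.] bx [ 59. 155.]
```

```bash
python3 -m inch '[{"x":15,"y":3,"z":-3,"rx":0,"ry":0,"rz":0},{"x":15,"y":3,"z":-3,"rx":0,"ry":0,"rz":0},{"x":15,"y":0,"z":0,"rx":0,"ry":0,"rz":0},{"x":15,"y":0,"z":0,"rx":0,"ry":0,"rz":0},{"x":0,"y":0,"z":0,"rx":0,"ry":0,"rz":0},{"x":0,"y":0,"z":0,"rx":0,"ry":0,"rz":0},{"x":-30,"y":0,"z":0,"rx":0,"ry":0,"rz":0},{"x":-40,"y":0,"z":0,"rx":0,"ry":0,"rz":0},{"x":0,"y":0,"z":0,"rx":0,"ry":0,"rz":0}]' 0
python3 flap.py; python3 a.py | grep -v clock\'; python3 to.py 470 -130 150 3.45
```

```text
clock: 10.78
ee_pos: [506.3, 334.2, 229.6]
tool_rot: [0.385, 0.922, 0.032, 0.011]
contact_force: [-0.2, 0.1, -0.4]
finger_gap: 0.0
side 0.74 angle -1.418 z [ 75. 264.] bx [ 98. 244.]
top 0.64 angle -1.416 z [  1. 266.] bx [ 97. 200.]
        1.62300158, -0.91672581]), 'qd': array([ 0.00696844,  0.00841973,  0.00086241, -0.00237697, -0.00495873,
        0.00090382, -0.00051127]), 'joint_torque': array([-6.78553842e-01, -6.33697844e+01,  2.58944683e+00, -2.23432410e+01,
        1.51149217e+00,  2.02225506e+00,  1.51788168e-03]), 'ee_pos': array([510.12175525, 332.30927705, 229.55872022]), 'tool_rot': array([0.38502679, 0.92237778, 0.02911328, 0.01122563]), 'contact_force': array([ 0.56863376, -0.54182349,  0.33074873]), 'ft_torque': array([0.68658737, 0.05103987, 0.00279947]), 'finger_gap': -0.2165212158695344}
top [[-0.04, 0.98, -0.2, 214.41], [-1.0, -0.03, 0.01, -36.36], [0.0, 0.2, 0.98, 1308.39], [0.0, 0.0, 0.0, 1.0]]
box 0.8 uv [182. 179.] n 12483 med [555. 185.  73.] ztop 261.0 rect [611. 187.] [ 15. 318.] 3
flap_edge 0.61 uv [176. 148.] n 5045 med [597. 185. 190.] ztop 263.0 rect
[... 1755 characters left out ...]
] n 442 med [ 529. -217.   47.] ztop 63.0 rect [ 538. -209.] [26. 25.] 59
spectacles 0.65 uv [298. 364.] n 855 med [ 270. -373.   28.] ztop 32.0 rect [ 264. -362.] [130. 129.] 49
plant_pot 0.67 uv [343. 254.] n 495 med [ 530. -217.   46.] ztop 63.0 rect [ 537. -209.] [26. 27.] 45
remote 0.86 uv [154. 189.] n 444 med [262. 340.  18.] ztop 18.0 rect [266. 353.] [147.  43.] 70
pos [509.2 332.6 229.2] shift tool [-68.1 266.5 382.3] F [-0.   0.9  0.4] gap 0.2 t 12.07
turn [45.3  0.1  0.2] shift after turn [-67.  459.4  79.2]
turn [  -0.2   69.2 -165.9] shift after turn [  67.  -459.4   79.2]
side-tilt turn [0.3 0.  0.2] shift after [-67.  268.8 380.9] q [-0.94  0.72  0.09  1.41  0.46  1.62 -0.92]
```

View pics/top0.png

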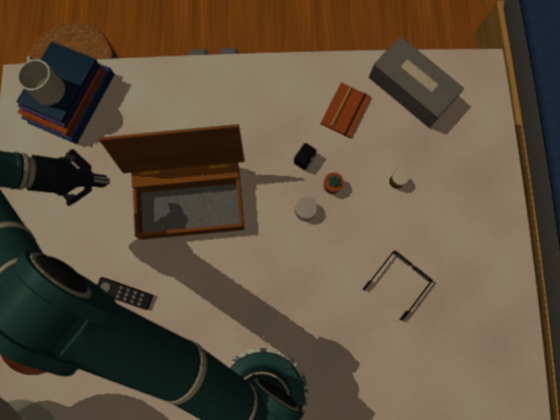

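```bash
python3 -m inch '[{"x":-5,"y":0,"z":0,"rx":9,"ry":0,"rz":0},{"x":-5,"y":0,"z":0,"rx":9,"ry":0,"rz":0},{"x":-5,"y":0,"z":0,"rx":9,"ry":0,"rz":0},{"x":-5,"y":0,"z":0,"rx":9,"ry":0,"rz":0},{"x":-5,"y":0,"z":0,"rx":9,"ry":0,"rz":0},{"x":-6,"y":57.5,"z":0,"rx":0,"ry":0,"rz":0},{"x":-6,"y":57.5,"z":0,"rx":0,"ry":0,"rz":0},{"x":-6,"y":57.5,"z":0,"rx":0,"ry":0,"rz":0},{"x":-6,"y":57.5,"z":0,"rx":0,"ry":0,"rz":0},{"x":-6,"y":57.5,"z":0,"rx":0,"ry":0,"rz":0},{"x":-6,"y":57.5,"z":0,"rx":0,"ry":0,"rz":0},{"x":-6,"y":57.5,"z":0,"rx":0,"ry":0,"rz":0}]' 0
python3 -m inch '[{"x":0,"y":55,"z":30,"rx":0,"ry":0,"rz":0},{"x":0,"y":0,"z":50,"rx":0,"ry":0,"rz":0},{"x":0,"y":0,"z":0,"rx":0,"ry":0,"rz":0}]' 1
python3 to.py 470 -130 12 3.45
python3 - <<'E'
from h import *
c=read_camera("wrist");save(c,"w1.png");W=cloud(c);q=W.reshape(-1,3)
q=q[(abs(q[:,0]-470)<60)&(abs(q[:,1]+130)<60)&(abs(q[:,2]-46)<5)]
print(len(q), cv2.minEnclosingCircle(q[:,:2].astype(np.float32)), q.mean(0))
E
```

```text
clock: 13.58
ee_pos: [467.5, -75.2, 232.1]
tool_rot: [0.003, 0.999, 0.032, -0.001]
contact_force: [0.4, 0.7, 0.1]
finger_gap: 0.3
clock: 13.95
ee_pos: [468.2, -128.4, 149.5]
tool_rot: [0.002, 1.0, 0.031, -0.005]
contact_force: [1.1, 0.5, 0.3]
finger_gap: 54.3
pos [ 468.2 -128.4  149.5] shift tool [  3.2   1.1 137.4] F [1.1 0.5 0.3] gap 54.3 t 13.95
turn [0.2 0.6 0.1] shift after turn [  1.7   1.7 137.5]
turn [  -0.9    0.3 -179.9] shift after turn [ -1.7  -1.7 137.5]
side-tilt turn [-44.8   0.5   0.3] shift after [  1.7 -96.   98.4] q [ 0.05  0.31  0.17  2.07 -0.07  0.78  0.32]
4879 ((486.3002014160156, -148.2141876220703), 52.688987731933594) [ 471.94726075 -127.83199787   45.90741026]
```

```bash
python3 -m inch '[{"x":2,"y":1,"z":40,"rx":0,"ry":0,"rz":0},{"x":0,"y":0,"z":40,"rx":0,"ry":0,"rz":0},{"x":0,"y":0,"z":30,"rx":0,"ry":0,"rz":0},{"x":0,"y":0,"z":26,"rx":0,"ry":0,"rz":0},{"x":0,"y":0,"z":0,"rx":0,"ry":0,"rz":0}]' 1
python3 -m inch '[{"x":0,"y":0,"z":0,"rx":0,"ry":0,"rz":0},{"x":0,"y":0,"z":0,"rx":0,"ry":0,"rz":0},{"x":0,"y":0,"z":0,"rx":0,"ry":0,"rz":0},{"x":0,"y":0,"z":0,"rx":0,"ry":0,"rz":0},{"x":0,"y":0,"z":0,"rx":0,"ry":0,"rz":0}]' 0
python3 -m inch '[{"x":0,"y":0,"z":-50,"rx":0,"ry":0,"rz":0},{"x":0,"y":0,"z":-50,"rx":0,"ry":0,"rz":0},{"x":0,"y":0,"z":-50,"rx":0,"ry":0,"rz":0},{"x":0,"y":0,"z":0,"rx":0,"ry":0,"rz":0}]' 0
python3 - <<'E'
import numpy as np
y=np.radians(3.45)
for b in (75,0,-75): print(b, 483.6-b*np.sin(y), 178.7+b*np.cos(y))
E
python3 to.py 479 253.5 160 3.45
```

```text
clock: 14.62
ee_pos: [473.4, -129.2, 16.4]
tool_rot: [0.002, 0.999, 0.032, -0.002]
contact_force: [-0.0, 0.3, 0.6]
finger_gap: 85.3
clock: 15.25
ee_pos: [474.2, -130.1, 18.2]
tool_rot: [0.003, 0.999, 0.032, 0.0]
contact_force: [-1.7, 0.6, 7.8]
finger_gap: 57.0
clock: 15.75
ee_pos: [476.1, -129.8, 170.9]
tool_rot: [0.004, 0.999, 0.032, 0.004]
contact_force: [-0.4, 0.3, -0.8]
finger_gap: 56.4
75 479.086689039803 253.56407699408686
0 483.6 178.7
-75 488.11331096019705 103.83592300591313
pos [ 476.1 -129.8  170.9] shift tool [  27.  -382.5    8.3] F [-0.4  0.3 -0.8] gap 56.4 t 15.75
turn [ 0.4 -0.4  0.2] shift after turn [  26.  -382.5   10.9]
turn [   0.6    0.7 -179.8] shift after turn [-26.  382.5  10.9]
side-tilt turn [-44.6  -0.5  -0. ] shift after [  26.  -278.2 -262.7] q [ 0.03  0.28  0.19  2.05 -0.06  0.81  0.32]
```

```bash
python3 -m inch '[{"x":3.7,"y":-54.6,"z":0,"rx":0,"ry":0,"rz":0},{"x":3.7,"y":-54.6,"z":0,"rx":0,"ry":0,"rz":0},{"x":3.7,"y":-54.6,"z":0,"rx":0,"ry":0,"rz":0},{"x":3.7,"y":-54.6,"z":0,"rx":0,"ry":0,"rz":0},{"x":3.7,"y":-54.6,"z":0,"rx":0,"ry":0,"rz":0},{"x":3.7,"y":-54.6,"z":0,"rx":0,"ry":0,"rz":0},{"x":3.7,"y":-54.6,"z":0,"rx":0,"ry":0,"rz":0},{"x":0,"y":0,"z":0,"rx":0,"ry":0,"rz":0},{"x":0,"y":0,"z":40,"rx":0,"ry":0,"rz":0},{"x":0,"y":0,"z":20,"rx":0,"ry":0,"rz":0},{"x":0,"y":0,"z":0,"rx":0,"ry":0,"rz":0}]' 0
python3 to.py 479 253.5 27 3.45
```

```text
clock: 17.12
ee_pos: [473.3, 251.6, 102.1]
tool_rot: [0.004, 1.0, 0.031, -0.003]
contact_force: [-0.1, -1.2, -0.5]
finger_gap: 56.3
pos [473.3 251.6 102.1] shift tool [ 6.4 -2.2 75. ] F [-0.1 -1.2 -0.5] gap 56.3 t 17.12
turn [0.5 0.4 0.1] shift after turn [ 5.8 -1.6 75.1]
turn [  -0.6    0.7 -179.9] shift after turn [-5.8  1.6 75.1]
side-tilt turn [-44.5   0.3   0.3] shift after [  5.8 -54.2  52. ] q [-0.56  0.46  0.01  1.97 -0.    0.72 -0.49]
```

```bash
python3 -m inch '[{"x":6,"y":-2,"z":0,"rx":0,"ry":0,"rz":0},{"x":0,"y":0,"z":35,"rx":0,"ry":0,"rz":0},{"x":0,"y":0,"z":25,"rx":0,"ry":0,"rz":0},{"x":0,"y":0,"z":10,"rx":0,"ry":0,"rz":0},{"x":0,"y":0,"z":5,"rx":0,"ry":0,"rz":0},{"x":0,"y":0,"z":0,"rx":0,"ry":0,"rz":0}]' 0
python3 to.py 479 253.5 27 3.45
```

```text
clock: 17.88
ee_pos: [481.0, 255.7, 29.5]
tool_rot: [0.002, 1.0, 0.031, -0.001]
contact_force: [-0.4, 0.5, -1.6]
finger_gap: 56.3
pos [481.  255.7  29.5] shift tool [-2.1  2.   2.5] F [-0.4  0.5 -1.6] gap 56.3 t 17.88
turn [0.3 0.1 0.2] shift after turn [-2.1  2.   2.5]
turn [  -0.2    0.4 -179.8] shift after turn [ 2.1 -2.   2.5]
side-tilt turn [-44.7   0.    0.2] shift after [-2.1 -0.3  3.2] q [-0.56  0.59  0.01  1.98 -0.    0.58 -0.49]
```

Next: release the jar, raise the arm, and go on to the clock.

```bash
python3 -m inch '[{"x":-1,"y":1,"z":3,"rx":0,"ry":0,"rz":0},{"x":0,"y":0,"z":0,"rx":0,"ry":0,"rz":0}]' 0
python3 -m inch '[{"x":0,"y":0,"z":0,"rx":0,"ry":0,"rz":0},{"x":0,"y":0,"z":0,"rx":0,"ry":0,"rz":0},{"x":0,"y":0,"z":0,"rx":0,"ry":0,"rz":0},{"x":0,"y":0,"z":-30,"rx":0,"ry":0,"rz":0},{"x":0,"y":0,"z":-50,"rx":0,"ry":0,"rz":0},{"x":0,"y":0,"z":-60,"rx":0,"ry":0,"rz":0},{"x":0,"y":0,"z":-40,"rx":0,"ry":0,"rz":0},{"x":0,"y":0,"z":0,"rx":0,"ry":0,"rz":0}]' 0.83
cat > look.py <<'E'
from h import *
import sys
B=lambda p:(np.array([[np.cos(.0602),np.sin(.0602)],[-np.sin(.0602),np.cos(.0602)]])@(np.array(p)[:2]-[483.6,178.7])).round(1)
for cam in("top","side"):
    c=read_camera(cam); W=cloud(c); save(c,cam+sys.argv[1]+".png")
    for n in "cream_jar pill_pot clock plant_pot tin ring_box".split():
        for r in regions_of(n,cam)[:2]:
            if r["score"]<.45: continue
            q=W[r["pixels"]]; q=q[~np.isnan(q[:,0])]
            if len(q)<5: continue
            t=q[q[:,2]>np.percentile(q[:,2],95)-5]
            e=cv2.minAreaRect(t[:,:2].astype(np.float32))
            print(cam,n,round(r["score"],2),"ztop",t[:,2].mean().round(),np.round(e[0]),np.round(e[1]),round(e[2]),"box",B(e[0]))
E
python3 look.py 2; python3 to.py 616 -136 160 54
```

```text
clock: 18.12
ee_pos: [479.8, 254.4, 26.3]
tool_rot: [0.003, 0.999, 0.032, -0.001]
contact_force: [0.4, 0.6, -0.9]
finger_gap: 56.0
clock: 19.12
ee_pos: [481.7, 256.5, 209.5]
tool_rot: [0.001, 0.999, 0.032, 0.002]
contact_force: [0.1, 1.0, -0.2]
finger_gap: 70.8
top cream_jar 0.69 ztop 56.0 [478. 252.] [58. 52.] 26 box [-0.9 73.6]
top pill_pot 0.55 ztop 55.0 [ 545. -384.] [41. 42.] 11 box [  27.  -565.5]
top clock 0.82 ztop 53.0 [ 616. -134.] [39. 54.] 58 box [ 113.5 -320.3]
top plant_pot 0.78 ztop 66.0 [ 537. -205.] [23. 24.] 20 box [  29.9 -385.8]
side cream_jar 0.84 ztop 54.0 [480. 252.] [56. 50.] 58 box [ 1.  72.9]
side pill_pot 0.69 ztop 53.0 [ 543. -385.] [40. 41.] 60 box [  25.6 -566.8]
side clock 0.73 ztop 51.0 [ 616. -138.] [42. 56.] 50 box [ 113.6 -323.7]
side plant_pot 0.74 ztop 63.0 [ 538. -209.] [23. 24.] 63 box [  30.9 -390.4]
pos [479.9 255.3 205.6] shift tool [111.3 398.8  47.5] F [0.6 0.4 0.2] gap 70.8 t 19.82
turn [  0.2   0.3 -50.4] shift after turn [-236.5  340.1   45.6]
turn [  0.4  -0.3 129.6] shift after turn [ 236.5 -340.1   45.6]
side-tilt turn [-44.7   0.1   0.2] shift after [112.3 249.7 314.2] q [-0.56  0.32  0.01  1.89 -0.    0.94 -0.49]
```

```bash
python3 -m inch '[{"x":0,"y":60,"z":0,"rx":0,"ry":0,"rz":0},{"x":0,"y":60,"z":0,"rx":0,"ry":0,"rz":0},{"x":0,"y":60,"z":0,"rx":0,"ry":0,"rz":0},{"x":0,"y":60,"z":0,"rx":0,"ry":0,"rz":0},{"x":0,"y":60,"z":0,"rx":0,"ry":0,"rz":-10},{"x":28,"y":45,"z":0,"rx":0,"ry":0,"rz":-10},{"x":48,"y":40,"z":0,"rx":0,"ry":0,"rz":-10},{"x":0,"y":40,"z":0,"rx":0,"ry":0,"rz":-10},{"x":0,"y":30,"z":0,"rx":0,"ry":0,"rz":-10},{"x":0,"y":20,"z":0,"rx":0,"ry":0,"rz":0},{"x":0,"y":0,"z":0,"rx":0,"ry":0,"rz":0}]' 1
python3 to.py 616 -136 100 54; python3 look.py 3|grep clock
```

```text
clock: 21.2
ee_pos: [654.0, -164.2, 207.0]
tool_rot: [0.002, 0.896, 0.444, -0.003]
contact_force: [-0.1, 1.0, -0.3]
finger_gap: 85.5
pos [ 654.  -164.2  207. ] shift tool [ 1.00e-01 -4.75e+01  1.07e+02] F [-0.1  1.  -0.3] gap 85.5 t 21.2
turn [ 0.1  0.4 -1.3] shift after turn [  0.5 -47.4 107. ]
turn [ 6.000e-01 -1.000e-01  1.787e+02] shift after turn [ -0.5  47.4 107. ]
side-tilt turn [-41.9 -19.   46.7] shift after [-36.3 -97.2  54.2] q [ 0.15  0.53  0.06  1.56 -0.03  1.05  1.14]
side clock 0.68 ztop 51.0 [ 617. -136.] [41. 55.] 55 box [ 114.3 -322. ]
```

```bash
python3 -m inch '[{"x":0,"y":-47,"z":0,"rx":0,"ry":0,"rz":-1.5},{"x":0,"y":0,"z":50,"rx":0,"ry":0,"rz":0},{"x":0,"y":0,"z":50,"rx":0,"ry":0,"rz":0},{"x":0,"y":0,"z":0,"rx":0,"ry":0,"rz":0}]' 1
python3 to.py 616.5 -136 16 55
python3 - <<'E'
from h import *
c=read_camera("wrist");save(c,"w2.png");W=cloud(c);q=W.reshape(-1,3)
q=q[(abs(q[:,0]-616)<45)&(abs(q[:,1]+136)<45)&(abs(q[:,2]-52)<4)]
print(len(q), cv2.minAreaRect(q[:,:2].astype(np.float32)), q.mean(0))
E
```

```text
clock: 22.4
ee_pos: [613.0, -134.5, 104.0]
tool_rot: [-0.001, 0.89, 0.456, -0.006]
contact_force: [0.2, -0.3, 1.0]
finger_gap: 85.2
pos [ 613.  -134.5  104. ] shift tool [ 1.7  4.3 88. ] F [ 0.2 -0.3  1. ] gap 85.2 t 22.4
turn [-0.4  0.6 -0.7] shift after turn [ 0.8  3.7 88. ]
turn [  0.9   0.6 179.3] shift after turn [-0.8 -3.7 88. ]
side-tilt turn [-42.  -19.3  48.4] shift after [  3.4 -61.   63.4] q [ 0.13  0.58  0.04  1.75 -0.03  0.82  1.13]
6128 ((617.23974609375, -133.5687255859375), (41.39255905151367, 56.57420349121094), 53.96886444091797) [ 616.0970066  -132.46608009   51.51220342]
```

View pics/w2.png

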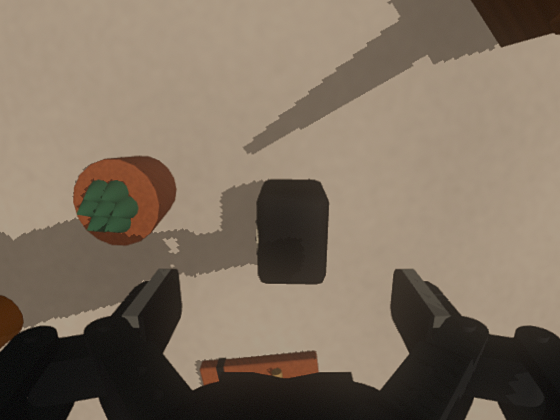

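The wrist view has the clock (293,232) square between the jaws, with the plant clear at (125,200).

```bash
python3 -m inch '[{"x":2,"y":2,"z":40,"rx":0,"ry":0,"rz":0},{"x":0,"y":0,"z":30,"rx":0,"ry":0,"rz":0},{"x":0,"y":0,"z":17,"rx":0,"ry":0,"rz":0},{"x":0,"y":0,"z":0,"rx":0,"ry":0,"rz":0}]' 1
python3 -m inch '[{"x":0,"y":0,"z":0,"rx":0,"ry":0,"rz":0},{"x":0,"y":0,"z":0,"rx":0,"ry":0,"rz":0},{"x":0,"y":0,"z":0,"rx":0,"ry":0,"rz":0},{"x":0,"y":0,"z":0,"rx":0,"ry":0,"rz":0},{"x":0,"y":0,"z":0,"rx":0,"ry":0,"rz":0},{"x":0,"y":0,"z":0,"rx":0,"ry":0,"rz":0}]' 0
python3 -m inch '[{"x":0,"y":0,"z":-50,"rx":0,"ry":0,"rz":0},{"x":0,"y":0,"z":-50,"rx":0,"ry":0,"rz":0},{"x":0,"y":0,"z":-50,"rx":0,"ry":0,"rz":0},{"x":0,"y":0,"z":0,"rx":0,"ry":0,"rz":0}]' 0
python3 to.py 483.6 178.7 170 3.45; python3 look.py 4
```

```text
clock: 22.95
ee_pos: [619.0, -135.2, 21.1]
tool_rot: [0.002, 0.89, 0.456, -0.002]
contact_force: [0.1, 0.3, 0.1]
finger_gap: 85.3
clock: 23.7
ee_pos: [619.7, -135.4, 22.0]
tool_rot: [0.003, 0.89, 0.456, -0.002]
contact_force: [-1.2, -0.8, 6.3]
finger_gap: 41.2
clock: 24.2
ee_pos: [621.8, -134.7, 175.5]
tool_rot: [0.004, 0.89, 0.456, 0.001]
contact_force: [-0.5, 0.7, -1.4]
finger_gap: 41.3
pos [ 621.8 -134.7  175.5] shift tool [ 173.9 -295.1    2.5] F [-0.5  0.7 -1.4] gap 41.3 t 24.2
turn [ 0.5 -0.1 50.9] shift after turn [-119.1 -321.1    5.5]
turn [ 1.000e-01  6.000e-01 -1.291e+02] shift after turn [119.1 321.1   5.5]
side-tilt turn [-41.4 -20.   48.1] shift after [-119.1 -230.9 -223.2] q [ 0.12  0.5   0.05  1.7  -0.02  0.94  1.13]
top cream_jar 0.7 ztop 56.0 [479. 254.] [55. 53.] 1 box [-0.4 75.4]
top pill_pot 0.53 ztop 55.0 [ 544. -385.] [40. 42.] 59 box [  26.3 -566. ]
top plant_pot 0.56 ztop 55.0 [ 537. -222.] [ 6. 11.] 87 box [  28.7 -403.5]
side cream_jar 0.92 ztop 54.0 [479. 251.] [55. 54.] 18 box [-0.4 72.5]
side pill_pot 0.9 ztop 53.0 [ 544. -386.] [41. 41.] 57 box [  26.2 -566.8]
side pill_pot 0.67 ztop 261.0 [612. 183.] [ 11. 312.] 3 box [128.3  -3.6]
side clock 0.92 ztop 198.0 [ 601. -127.] [35. 20.] 47 box [  98.5 -311.9]
side plant_pot 0.83 ztop 63.0 [ 538. -208.] [24. 26.] 18 box [  31.1 -389.7]
```

```bash
python3 -m inch '[{"x":0,"y":0,"z":0,"rx":0,"ry":0,"rz":10.2},{"x":0,"y":0,"z":0,"rx":0,"ry":0,"rz":10.2},{"x":0,"y":0,"z":0,"rx":0,"ry":0,"rz":10.2},{"x":0,"y":0,"z":0,"rx":0,"ry":0,"rz":10.2},{"x":0,"y":0,"z":0,"rx":0,"ry":0,"rz":10.1},{"x":-60,"y":0,"z":0,"rx":0,"ry":0,"rz":0},{"x":-59,"y":-20,"z":0,"rx":0,"ry":0,"rz":0},{"x":0,"y":-60,"z":0,"rx":0,"ry":0,"rz":0},{"x":0,"y":-60,"z":0,"rx":0,"ry":0,"rz":0},{"x":0,"y":-60,"z":0,"rx":0,"ry":0,"rz":0},{"x":0,"y":-60,"z":0,"rx":0,"ry":0,"rz":0},{"x":0,"y":-60,"z":0,"rx":0,"ry":0,"rz":0}]' 0
python3 -m inch '[{"x":0,"y":0,"z":40,"rx":0,"ry":0,"rz":0},{"x":0,"y":0,"z":0,"rx":0,"ry":0,"rz":0}]' 0
python3 to.py 483.6 178.7 30 3.45
```

```text
clock: 26.4
ee_pos: [481.2, 180.1, 169.7]
tool_rot: [0.003, 1.0, 0.03, -0.001]
contact_force: [1.4, -0.4, -0.4]
finger_gap: 41.2
clock: 26.65
ee_pos: [478.9, 177.5, 127.2]
tool_rot: [0.004, 1.0, 0.03, -0.004]
contact_force: [0.2, -0.2, -1.1]
finger_gap: 41.0
pos [478.9 177.5 127.2] shift tool [ 5.5 -1.7 97.2] F [ 0.2 -0.2 -1.1] gap 41.0 t 26.65
turn [0.4 0.5 0. ] shift after turn [ 4.7 -0.9 97.2]
turn [  -0.8    0.7 -180. ] shift after turn [-4.7  0.9 97.2]
side-tilt turn [-44.6   0.4   0.2] shift after [  4.7 -69.4  68.1] q [-0.52  0.38  0.12  2.03 -0.06  0.75 -0.31]
```

```bash
python3 -m inch '[{"x":4,"y":1,"z":40,"rx":0,"ry":0,"rz":0},{"x":0,"y":0,"z":35,"rx":0,"ry":0,"rz":0},{"x":0,"y":0,"z":15,"rx":0,"ry":0,"rz":0},{"x":0,"y":0,"z":7,"rx":0,"ry":0,"rz":0},{"x":0,"y":0,"z":0,"rx":0,"ry":0,"rz":0}]' 0
python3 to.py 483.6 178.7 30 3.45
```

```text
clock: 27.28
ee_pos: [485.6, 176.6, 32.9]
tool_rot: [0.003, 1.0, 0.029, -0.001]
contact_force: [-0.4, 0.3, -0.6]
finger_gap: 41.2
pos [485.6 176.6  32.9] shift tool [-1.8 -2.3  2.9] F [-0.4  0.3 -0.6] gap 41.2 t 27.27
turn [ 0.3  0.1 -0.1] shift after turn [-1.8 -2.2  2.9]
turn [  0.2  -0.5 179.9] shift after turn [1.8 2.2 2.9]
side-tilt turn [-44.7   0.1  -0. ] shift after [-1.8 -3.7  0.5] q [-0.5   0.55  0.1   2.05 -0.09  0.55 -0.28]
```

```bash
python3 -m inch '[{"x":-1,"y":0,"z":3,"rx":0,"ry":0,"rz":0},{"x":0,"y":0,"z":0,"rx":0,"ry":0,"rz":0}]' 0
python3 -m inch '[{"x":0,"y":0,"z":0,"rx":0,"ry":0,"rz":0},{"x":0,"y":0,"z":0,"rx":0,"ry":0,"rz":0},{"x":0,"y":0,"z":0,"rx":0,"ry":0,"rz":0},{"x":0,"y":0,"z":-30,"rx":0,"ry":0,"rz":0},{"x":0,"y":0,"z":-50,"rx":0,"ry":0,"rz":0},{"x":0,"y":0,"z":-60,"rx":0,"ry":0,"rz":0},{"x":0,"y":0,"z":0,"rx":0,"ry":0,"rz":0}]' 0.7
python3 look.py 5; python3 to.py 544 -385 170 3.45
```

```text
clock: 27.52
ee_pos: [484.6, 176.9, 30.0]
tool_rot: [0.002, 1.0, 0.03, -0.0]
contact_force: [0.2, 0.2, 0.7]
finger_gap: 41.3
clock: 28.4
ee_pos: [487.2, 178.5, 173.8]
tool_rot: [0.001, 1.0, 0.03, 0.003]
contact_force: [1.0, 0.2, 0.0]
finger_gap: 59.9
top pill_pot 0.85 ztop 55.0 [ 545. -384.] [42. 41.] 87 box [  27.6 -565. ]
top clock 0.82 ztop 61.0 [483. 169.] [41. 39.] 6 box [-1.  -9.7]
top plant_pot 0.88 ztop 66.0 [ 539. -205.] [25. 24.] 46 box [  32.1 -386.3]
side cream_jar 0.79 ztop 54.0 [458. 231.] [124.  56.] 44 box [-22.5  53.5]
side pill_pot 0.98 ztop 53.0 [ 544. -386.] [42. 41.] 41 box [  26.1 -567.2]
side clock 0.56 ztop 59.0 [485. 177.] [41. 58.] 8 box [ 1.6 -2. ]
side plant_pot 0.76 ztop 63.0 [ 537. -210.] [24. 24.] 64 box [  30.3 -390.8]
pos [484.2 177.3 169. ] shift tool [ 26.3 564.8   2.1] F [ 0.  -0.1  0.5] gap 59.8 t 29.1
turn [ 0.3  0.2 -0. ] shift after turn [ 25.8 564.9  -1. ]
turn [  0.3  -0.5 180. ] shift after turn [ -25.8 -564.9   -1. ]
side-tilt turn [-44.7   0.2   0. ] shift after [ 25.8 400.1 398.7] q [-0.53  0.32  0.13  1.99 -0.05  0.84 -0.31]
```

Clock stands at box (1,-2). Now the pill pot.

```bash
python3 -m inch '[{"x":2.6,"y":56.5,"z":0,"rx":0,"ry":0,"rz":0},{"x":2.6,"y":56.5,"z":0,"rx":0,"ry":0,"rz":0},{"x":2.6,"y":56.5,"z":0,"rx":0,"ry":0,"rz":0},{"x":2.6,"y":56.5,"z":0,"rx":0,"ry":0,"rz":0},{"x":2.6,"y":56.5,"z":0,"rx":0,"ry":0,"rz":0},{"x":2.6,"y":56.5,"z":0,"rx":0,"ry":0,"rz":0},{"x":2.6,"y":56.5,"z":0,"rx":0,"ry":0,"rz":0},{"x":2.6,"y":56.5,"z":0,"rx":0,"ry":0,"rz":0},{"x":2.6,"y":56.5,"z":0,"rx":0,"ry":0,"rz":0},{"x":2.6,"y":56.5,"z":0,"rx":0,"ry":0,"rz":0},{"x":0,"y":0,"z":0,"rx":0,"ry":0,"rz":0},{"x":0,"y":0,"z":50,"rx":0,"ry":0,"rz":0}]' 1
python3 to.py 544.5 -385 18 3.45; python3 look.py 6
```

```text
clock: 30.6
ee_pos: [546.3, -387.5, 125.4]
tool_rot: [0.005, 1.0, 0.029, 0.002]
contact_force: [0.2, 0.9, 0.5]
finger_gap: 85.5
pos [ 546.3 -387.5  125.4] shift tool [ -2.1  -3.7 107.3] F [0.2 0.9 0.5] gap 85.5 t 30.6
turn [ 0.6 -0.3 -0.1] shift after turn [ -1.7  -2.6 107.4]
turn [ -0.4  -0.9 179.9] shift after turn [  1.7   2.6 107.4]
side-tilt turn [-44.4  -0.2  -0.2] shift after [ -1.7 -77.8  74.1] q [ 0.35  0.62  0.3   1.65 -0.21  0.89  0.79]
top cream_jar 0.8 ztop 56.0 [477. 254.] [52. 53.] 2 box [-1.8 75.5]
top clock 0.58 ztop 61.0 [483. 176.] [40. 56.] 3 box [-0.5 -2.6]
top plant_pot 0.68 ztop 35.0 [ 243. -411.] [ 60. 138.] 79 box [-275.3 -573.9]
top plant_pot 0.63 ztop 65.0 [ 537. -204.] [26. 25.] 44 box [  29.9 -384.9]
side cream_jar 0.61 ztop 54.0 [472. 244.] [77. 55.] 42 box [-7.4 66. ]
side pill_pot 0.73 ztop 260.0 [614. 183.] [ 16. 313.] 3 box [130.1  -3.9]
side pill_pot 0.65 ztop 53.0 [ 544. -386.] [44. 42.] 72 box [  26.6 -567.1]
side clock 0.76 ztop 59.0 [483. 172.] [40. 57.] 1 box [-0.9 -7. ]
side clock 0.67 ztop 64.0 [ 538. -209.] [24. 24.] 84 box [  31.3 -390. ]
side plant_pot 0.79 ztop 64.0 [ 538. -209.] [24. 24.] 84 box [  31.3 -390. ]
```

```bash
python3 -m inch '[{"x":-2,"y":-2,"z":40,"rx":0,"ry":0,"rz":0},{"x":0,"y":0,"z":40,"rx":0,"ry":0,"rz":0},{"x":0,"y":0,"z":24,"rx":0,"ry":0,"rz":0},{"x":0,"y":0,"z":0,"rx":0,"ry":0,"rz":0}]' 1
python3 -m inch '[{"x":0,"y":0,"z":0,"rx":0,"ry":0,"rz":0},{"x":0,"y":0,"z":0,"rx":0,"ry":0,"rz":0},{"x":0,"y":0,"z":0,"rx":0,"ry":0,"rz":0},{"x":0,"y":0,"z":0,"rx":0,"ry":0,"rz":0},{"x":0,"y":0,"z":0,"rx":0,"ry":0,"rz":0},{"x":0,"y":0,"z":0,"rx":0,"ry":0,"rz":0}]' 0
python3 -m inch '[{"x":0,"y":0,"z":-50,"rx":0,"ry":0,"rz":0},{"x":0,"y":0,"z":-50,"rx":0,"ry":0,"rz":0},{"x":0,"y":0,"z":-50,"rx":0,"ry":0,"rz":0},{"x":0,"y":0,"z":0,"rx":0,"ry":0,"rz":0}]' 0
python3 to.py 487.5 105 170 3.45
```

```text
clock: 31.8
ee_pos: [540.2, -383.5, 16.4]
tool_rot: [0.002, 1.0, 0.03, -0.003]
contact_force: [-0.5, -0.2, 0.2]
finger_gap: 85.4
clock: 32.55
ee_pos: [542.5, -385.0, 20.2]
tool_rot: [0.004, 1.0, 0.03, -0.0]
contact_force: [0.9, 0.4, 6.3]
finger_gap: 42.5
clock: 33.05
ee_pos: [544.0, -385.1, 173.7]
tool_rot: [0.005, 1.0, 0.03, 0.003]
contact_force: [0.5, -0.1, -1.0]
finger_gap: 42.8
pos [ 544.  -385.1  173.7] shift tool [ -27.3 -492.6   -1.7] F [ 0.5 -0.1 -1. ] gap 42.8 t 33.05
turn [ 0.6 -0.3 -0.1] shift after turn [ -26.9 -492.6    3.7]
turn [ -0.4  -1.  179.9] shift after turn [ 26.9 492.6   3.7]
side-tilt turn [-44.4  -0.2  -0.2] shift after [ -26.9 -350.9 -345.7] q [ 0.34  0.56  0.32  1.63 -0.2   0.97  0.78]
```

```bash
python3 -m inch '[{"x":-3,"y":-54.7,"z":0,"rx":0,"ry":0,"rz":0},{"x":-3,"y":-54.7,"z":0,"rx":0,"ry":0,"rz":0},{"x":-3,"y":-54.7,"z":0,"rx":0,"ry":0,"rz":0},{"x":-3,"y":-54.7,"z":0,"rx":0,"ry":0,"rz":0},{"x":-3,"y":-54.7,"z":0,"rx":0,"ry":0,"rz":0},{"x":-3,"y":-54.7,"z":0,"rx":0,"ry":0,"rz":0},{"x":-3,"y":-54.7,"z":0,"rx":0,"ry":0,"rz":0},{"x":-3,"y":-54.7,"z":0,"rx":0,"ry":0,"rz":0},{"x":-3,"y":-54.7,"z":0,"rx":0,"ry":0,"rz":0},{"x":0,"y":0,"z":0,"rx":0,"ry":0,"rz":0},{"x":0,"y":0,"z":45,"rx":0,"ry":0,"rz":0},{"x":0,"y":0,"z":0,"rx":0,"ry":0,"rz":0}]' 0
python3 to.py 487.5 105 28 3.45
```

```text
clock: 34.55
ee_pos: [482.5, 104.7, 117.9]
tool_rot: [0.004, 1.0, 0.029, -0.005]
contact_force: [-0.4, 0.6, 0.0]
finger_gap: 42.6
pos [482.5 104.7 117.9] shift tool [ 6.  -0.7 89.9] F [-0.4  0.6  0. ] gap 42.6 t 34.55
turn [ 0.4  0.6 -0.1] shift after turn [ 5.  -0.  89.9]
turn [  0.9  -0.7 179.9] shift after turn [-5.   0.  89.9]
side-tilt turn [-44.6   0.6   0.1] shift after [  5.  -63.6  63.6] q [-0.43  0.37  0.18  2.07 -0.09  0.72 -0.14]
```

```bash
python3 -m inch '[{"x":4,"y":0,"z":35,"rx":0,"ry":0,"rz":0},{"x":0,"y":0,"z":30,"rx":0,"ry":0,"rz":0},{"x":0,"y":0,"z":17,"rx":0,"ry":0,"rz":0},{"x":0,"y":0,"z":7,"rx":0,"ry":0,"rz":0},{"x":0,"y":0,"z":2,"rx":0,"ry":0,"rz":0},{"x":0,"y":0,"z":0,"rx":0,"ry":0,"rz":0}]' 0
python3 -m inch '[{"x":0,"y":0,"z":0,"rx":0,"ry":0,"rz":0},{"x":0,"y":0,"z":0,"rx":0,"ry":0,"rz":0},{"x":0,"y":0,"z":0,"rx":0,"ry":0,"rz":0},{"x":0,"y":0,"z":-30,"rx":0,"ry":0,"rz":0},{"x":0,"y":0,"z":-50,"rx":0,"ry":0,"rz":0},{"x":0,"y":0,"z":-60,"rx":0,"ry":0,"rz":0},{"x":0,"y":60,"z":0,"rx":0,"ry":0,"rz":0},{"x":0,"y":60,"z":-30,"rx":0,"ry":0,"rz":0},{"x":0,"y":40,"z":-30,"rx":0,"ry":0,"rz":0}]' 0.72
python3 -m inch '[{"x":0,"y":0,"z":0,"rx":0,"ry":0,"rz":0},{"x":0,"y":0,"z":0,"rx":0,"ry":0,"rz":0}]' 0
python3 look.py 7; python3 to.py 660 -30 170 3.45
```

```text
clock: 35.3
ee_pos: [489.7, 106.1, 30.3]
tool_rot: [0.003, 1.0, 0.03, -0.001]
contact_force: [-0.3, -0.6, -0.3]
finger_gap: 42.5
clock: 36.42
ee_pos: [498.3, -51.0, 229.2]
tool_rot: [0.003, 1.0, 0.029, -0.002]
contact_force: [-0.2, 0.2, 0.4]
finger_gap: 61.8
clock: 36.67
ee_pos: [498.5, -47.7, 228.1]
tool_rot: [0.002, 1.0, 0.03, -0.002]
contact_force: [-0.5, 0.6, -1.1]
finger_gap: 25.4
top cream_jar 0.8 ztop 55.0 [479. 255.] [58. 54.] 89 box [-0.5 76. ]
top pill_pot 0.65 ztop 63.0 [487. 104.] [42. 40.] 10 box [ -0.7 -74.9]
top clock 0.65 ztop 61.0 [482. 177.] [40. 53.] 1 box [-1.7 -1.6]
top plant_pot 0.65 ztop 66.0 [ 538. -204.] [24. 24.] 47 box [  30.9 -385.2]
side cream_jar 0.84 ztop 54.0 [478. 248.] [58. 51.] 49 box [-1.  69.4]
side pill_pot 0.7 ztop 62.0 [488. 100.] [39. 38.] 56 box [  0.1 -79.2]
side clock 0.63 ztop 59.0 [484. 175.] [41. 55.] 3 box [ 0.6 -3.3]
side plant_pot 0.58 ztop 63.0 [ 537. -209.] [23. 25.] 69 box [  29.9 -390. ]
pos [498.9 -48.5 228.4] shift tool [162.1  -9.2  57.9] F [ 0.7 -0.5  0.1] gap 0.1 t 37.38
turn [ 0.3  0.2 -0. ] shift after turn [161.9  -8.8  58.4]
turn [  0.3  -0.5 180. ] shift after turn [-161.9    8.8   58.4]
side-tilt turn [-44.7   0.2   0. ] shift after [161.9 -47.5  35.1] q [-0.22  0.22  0.28  1.98 -0.07  0.96  0.16]
```

View pics/top7.png

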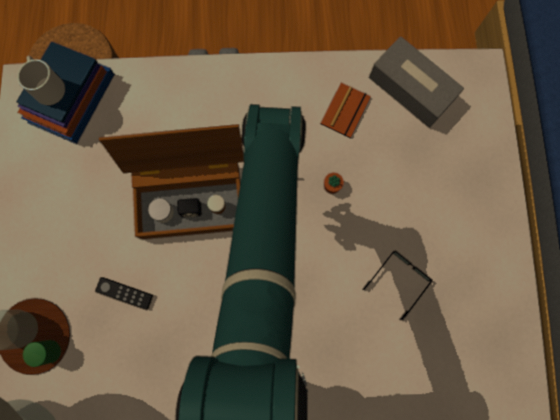

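View pics/side7.png

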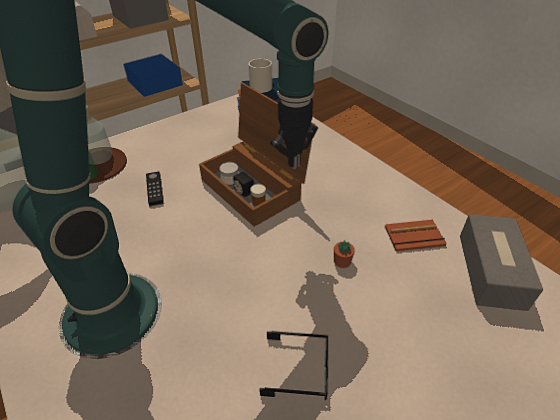

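All three stand upright in the box: the top view has them at (160,210), (189,207) and (216,203), and the side view at (228,169), (243,182) and (258,192). The flap is at about 1.72 rad, so I go behind it to shut it.

```bash
python3 -m inch '[{"x":60,"y":0,"z":-4,"rx":0,"ry":0,"rz":0},{"x":60,"y":0,"z":-4,"rx":0,"ry":0,"rz":0},{"x":60,"y":0,"z":0,"rx":0,"ry":0,"rz":0},{"x":0,"y":0,"z":0,"rx":0,"ry":0,"rz":0},{"x":0,"y":-55,"z":0,"rx":0,"ry":0,"rz":0},{"x":0,"y":-55,"z":0,"rx":0,"ry":0,"rz":0},{"x":0,"y":-55,"z":0,"rx":0,"ry":0,"rz":0},{"x":0,"y":0,"z":0,"rx":0,"ry":0,"rz":0}]' 0
cat > bx.py <<'E'
from h import *
s=monitor.sense(); p=s["ee_pos"]; a=np.radians(3.45)
d=p[:2]-[483.6,178.7]
print("box", (d@[np.cos(a),np.sin(a)]).round(1),(d@[-np.sin(a),np.cos(a)]).round(1),p[2].round(1),"F",s["contact_force"].round(1),"t",s["clock"])
E
python3 bx.py; python3 flap.py
```

```text
clock: 38.38
ee_pos: [666.9, 134.3, 234.7]
tool_rot: [0.001, 0.999, 0.034, -0.002]
contact_force: [-0.5, -0.1, -0.1]
finger_gap: -0.1
box 180.3 -55.4 234.7 F [-0.5 -0.1 -0.1] t 38.375
side 0.58 angle -1.418 z [ 85. 264.] bx [ 99. 129.]
top 0.65 angle -1.414 z [ 85. 266.] bx [ 97. 132.]
```

```bash
python3 -m inch '[{"x":-35,"y":0,"z":0,"rx":0,"ry":0,"rz":0},{"x":-18,"y":0,"z":-1,"rx":0,"ry":0,"rz":0},{"x":-18,"y":0,"z":-1,"rx":0,"ry":0,"rz":0},{"x":-18,"y":0,"z":-1,"rx":0,"ry":0,"rz":0},{"x":-18,"y":0,"z":0,"rx":0,"ry":0,"rz":0},{"x":-18,"y":0,"z":7,"rx":0,"ry":0,"rz":0},{"x":-18,"y":0,"z":10,"rx":0,"ry":0,"rz":0},{"x":-18,"y":0,"z":13,"rx":0,"ry":0,"rz":0},{"x":0,"y":0,"z":0,"rx":0,"ry":0,"rz":0}]' 0
python3 bx.py; python3 flap.py
```

```text
clock: 39.7
ee_pos: [506.9, 115.5, 208.1]
tool_rot: [0.003, 1.0, 0.029, -0.002]
contact_force: [0.7, 0.2, 0.3]
finger_gap: -0.2
box 19.4 -64.5 208.1 F [0.7 0.2 0.3] t 39.7
side 0.58 angle 0.929 z [ 92. 230.] bx [-14.  90.]
top 0.66 angle 0.908 z [  2. 231.] bx [-15. 101.]
```

```bash
python3 -m inch '[{"x":-12,"y":0,"z":11,"rx":0,"ry":0,"rz":0},{"x":-12,"y":0,"z":12,"rx":0,"ry":0,"rz":0},{"x":-11,"y":0,"z":12,"rx":0,"ry":0,"rz":0},{"x":-8,"y":0,"z":12,"rx":0,"ry":0,"rz":0},{"x":-8,"y":0,"z":12,"rx":0,"ry":0,"rz":0},{"x":-7,"y":0,"z":12,"rx":0,"ry":0,"rz":0},{"x":-6,"y":0,"z":12,"rx":0,"ry":0,"rz":0},{"x":-5,"y":0,"z":12,"rx":0,"ry":0,"rz":0},{"x":-3,"y":0,"z":10,"rx":0,"ry":0,"rz":0},{"x":0,"y":0,"z":0,"rx":0,"ry":0,"rz":0}]' 0
python3 bx.py; python3 flap.py
```

```text
clock: 41.15
ee_pos: [434.8, 112.2, 102.8]
tool_rot: [0.003, 1.0, 0.03, -0.003]
contact_force: [0.9, -0.7, 1.2]
finger_gap: -0.3
box -52.7 -63.5 102.8 F [ 0.9 -0.7  1.2] t 41.15
side 0.8 angle 0.115 z [ 82. 107.] bx [-83.  98.]
```

```bash
python3 -m inch '[{"x":-4,"y":0,"z":7,"rx":0,"ry":0,"rz":0},{"x":-4,"y":0,"z":7,"rx":0,"ry":0,"rz":0},{"x":-3,"y":0,"z":6,"rx":0,"ry":0,"rz":0},{"x":0,"y":0,"z":4,"rx":0,"ry":0,"rz":0},{"x":0,"y":0,"z":3,"rx":0,"ry":0,"rz":0},{"x":0,"y":0,"z":2,"rx":0,"ry":0,"rz":0}]' 0
python3 bx.py
```

```text
clock: 42.1
ee_pos: [424.6, 111.7, 74.7]
tool_rot: [0.003, 1.0, 0.03, -0.002]
contact_force: [-2.2, -0.7, 22.7]
finger_gap: 0.2
box -62.9 -63.3 74.7 F [-2.2 -0.7 22.7] t 42.1
```

At the stop (22.7 N), so I release and check.

```bash
python3 -m inch '[{"x":0,"y":0,"z":1,"rx":0,"ry":0,"rz":0},{"x":0,"y":0,"z":-20,"rx":0,"ry":0,"rz":0},{"x":0,"y":0,"z":-50,"rx":0,"ry":0,"rz":0},{"x":0,"y":0,"z":-60,"rx":0,"ry":0,"rz":0},{"x":0,"y":0,"z":-30,"rx":0,"ry":0,"rz":0},{"x":0,"y":60,"z":0,"rx":0,"ry":0,"rz":0},{"x":0,"y":60,"z":0,"rx":0,"ry":0,"rz":0},{"x":0,"y":60,"z":0,"rx":0,"ry":0,"rz":0},{"x":0,"y":0,"z":0,"rx":0,"ry":0,"rz":0},{"x":0,"y":0,"z":0,"rx":0,"ry":0,"rz":0}]' 0
python3 bx.py; python3 flap.py; python3 look.py 8
```

```text
clock: 43.35
ee_pos: [434.8, -66.5, 233.7]
tool_rot: [0.002, 1.0, 0.03, -0.003]
contact_force: [-0.8, 0.9, -0.2]
finger_gap: -0.3
box -63.5 -241.8 233.7 F [-0.8  0.9 -0.2] t 43.35
side 0.62 angle 0.0 z [46. 89.] bx [-84. 100.]
top 0.62 angle -0.001 z [77. 91.] bx [-85.  99.]
top plant_pot 0.57 ztop 66.0 [ 537. -204.] [23. 26.] 19 box [  30.2 -385.3]
side cream_jar 0.73 ztop 85.0 [490. 137.] [411. 212.] 88 box [  3.5 -42.1]
side plant_pot 0.74 ztop 64.0 [ 538. -209.] [25. 25.] 78 box [  30.9 -389.8]
side tin 0.72 ztop 85.0 [488. 131.] [425. 211.] 88 box [  2.  -47.8]
```

View pics/side8.png

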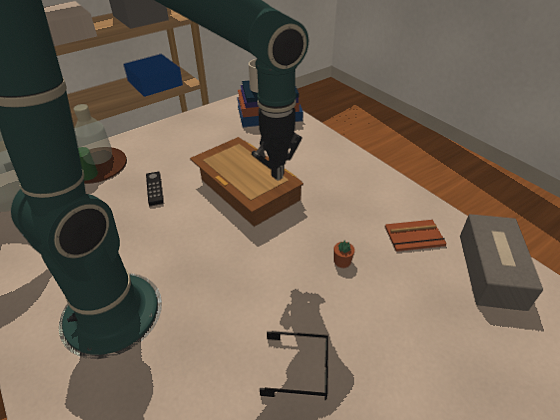

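The side view shows the flap shut flat at (246,175), the arm clear of it, nothing left out to pack, and the plant (343,254), remote (154,188) and spectacles (299,365) in place.

```bash
python3 -c "
from station import ticket; print(ticket.job_done())"
```

```text
the job is handed in; nothing more can be done
None
```

I did the whole job and handed it in at about 44 s; no verdict was reported. I pressed the flap, it popped ajar by itself (about 0.255 rad), and I swung it open to about 1.72 rad. I then packed the three things that were out, swung the flap shut and pressed it to its stop with 22.7 N.

**Last checks:**
- **Contents:** The jar, clock and pill pot stood upright in the box at about y +75, -2 and -75 mm, near x 0. I last saw them before closing, as the shut flap hides them.
- **Flap:** After release it measured 0.00 rad in both the side and top cameras. It stayed shut, so the catch should be holding; I did not test it further.
- **Bystanders:** The plant measured within 1–2 mm of where it began. The remote and spectacles look unmoved in the last picture.
- **Arm:** It was clear of everything, with about 1 N or less on the tool.

**Failed or disagreed:**
- My first plan, lifting the flap from the front, ran into a joint limit, so I lifted it from under its left end instead.
- The first flap reading after the press was 0.13 rad, probably because it was still rising; the next was 0.255.
- The networks at times took the closed box, jar, clock or remote for a tin, ring box or jar. The pictures showed no tin or ring box, so I took those two as absent.

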